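Free a stuck tube block from a dry-block heater

TASK

The dry-block heater is unplugged and its well has to be wiped out. Slide the red-railed spacer plate straight up out of its slot by the rail and put it in the steel bowl; then take the black lifting grip of the tube block and rock the tight block, first well over to the slot side and then well over to the other side, working it loose without picking up or dragging the heater. Finish still holding the block level by its grip, just clear above the well, about 2 cm, and leave the other things on the table alone.

Things in the scene. Friction and masses are not known exactly. Their poses are not given: they have to be found in the camera images.
- heater: Dry-block heater, light grey case with dark top, 176 x 190 x 78 mm (x, y, z), 2.2 kg, standing loose on rubber feet: a straight pull on the seated block lifts it. Origin: centre of the underside; x from the operating panel (front) to the back, y to its left, z up. The well in its top: 66 mm in x, y = -57 to +63 mm, 44 mm deep (floor 34 mm, rim 78 mm above the table).
- well_mouth (a point): Point at rim height (78 mm above the table), over the middle of the seated block, axes as the heater's. The block has 1 mm of room at its right end and 7 mm at its left (+y) end, the slot, which the spacer plate fills. With the plate in, the block tips under 3 degrees; with it out, about 11 degrees to either side, about the heater's x axis.
- block: Aluminium tube block, 60 x 112 x 48 mm (x, y, z), 0.45 kg, with tube holes and a black lifting grip. Origin: centre of its underside, 34 mm above the table when seated, its axes then as the heater's. Spring-loaded balls in the well's front and back walls, 38 mm either side of the middle, hold it by friction: 26 N for a straight pull.
- lift_grip (a point): Centre of the black lifting grip, 81 mm above the block's underside (115 mm above the table when seated): an upright bar 34 mm in the block's x, 16 mm in y, 46 mm tall, its lower end 10 mm above the block's top face. Take it with the fingers closing along the block's y, so that they hold in the rocking direction. Axes as the block's: tipped to the slot side, y points below level.
- block_foot (a point): Centre of the block's underside. The balls let go of a side of the block once that side has risen about 10 mm. Rocking the block about its middle while raising it a few millimetres with each swing frees it without lifting the heater.
- plate: Spacer plate, aluminium, 56 mm wide (x), 6 mm thick (y), 84 mm tall, 75 g, with a red grip rail 12 mm thick and 20 mm high along its top edge. Origin: middle of its lower edge. It stands loose and upright in the slot at the block's left end, on the well floor; 40 mm of it stand above the rim. It is 59.5 mm from the lifting grip, so open the fingers to only about 40 mm there.
- plate_rail (a point): Centre of the red rail, 74 mm above the plate's lower edge (108 mm above the table when seated): the place to grasp, fingers closing along the plate's y.
- plate_mid (a point): Middle of the plate, half-way up (42 mm above its lower edge).
- bowl: Round stainless steel bowl, 132 mm across the rim, 69 mm high, flat floor about 70 mm across and 2 mm thick, 0.16 kg, loose. Origin: centre of the underside, z up. The plate, let down upright to the floor at the middle and let go, stays standing on its edge or leans against the bowl's side.
- slide_box: Blue hinged box for glass slides, 95 x 109 x 30 mm, loose. Leave alone.
- bench_timer: Orange and white round twist timer, 62 mm across, 44 mm high, loose. Leave alone.
- syringe_1: Small clear syringe, 23 x 85 x 14 mm, lying. Leave alone.
- pen: White marker pen with a black cap, 135 mm long, 17 mm thick, lying. Leave alone.
- tape: Small roll of black tape, 59 mm across, 19 mm high, lying. Leave alone.

How it is judged:
By the outcome, as a careful person would: the job done as asked, in the order asked, and still so for the second after the job is handed in, while the arm keeps its last pose, push and grip.
It also fails if it takes over 48 s, if anything falls off the work surface, if the arm or the gripper's body presses on something with over 40 N, if the wrist force passes 120 N, or if a joint passes its speed limit or range.

ROBOT

A 7-joint arm with a two-finger parallel gripper is mounted at the origin on a cart in front of the work surface, level with it; the furniture and walls round the work are solid. World frame = base frame: x ahead of the robot, y to its left, z up, the work surface at z = 0. Lengths are in m, angles in rad, forces in N, time in s.
With the tool pointing down it reaches from about 0.4 to 0.875 m from the base axis. Payload 19.3 kg.
Tool frame: the origin (TCP) lies midway between the tips of the shut fingers; the grasp point (between the pads) lies 19 mm behind it (arm.grasp_offset is the distance from the TCP to the grasp point, in m); z points along the fingers, y is the direction in which the jaws open and shut (so a half turn about z gives the same grasp; the last joint's range is limited). The gripper opens to 85 mm and grips with 20 to 120 N. Pads are 22 mm wide; open, the fingers measure 114 mm over their backs; the gripper's body (76 mm by 85 mm) begins 54 mm behind the grasp point. The pads swing forward as they close: fully open they stand 13 mm farther back than shut.
Start: joints at [-1.217, 0.521, -0.036, 1.599, 0.021, 1.021, -0.113], TCP at [0.257, 0.57, 0.231] pointing down, gripper open.
Joint ranges: [-2.91, 2.91], [-0.3, 2.13], [-1.5, 1.42], [0.17, 2.43], [-1.26, 4.41], [0.16, 1.93], [-2.52, 2.52]. Speed limits (rad/s): [1.89, 1.89, 2.39, 2.39, 3.01, 3.01, 3.01].

INTERFACE

Orientations are given as a 3x3 rotation matrix whose columns are the frame's x, y, z axes.
In Python, from workcell import get_obs, eyes, arm gives the robot as it stands.
- The arm moves only by the tool play_rows, never from a script. Its argument "series" is a list of rows, each an object with "delta_pos": the shift along the tool's x, y, z in cm, a list of three; "turn": the turn about the tool's z in degrees. A call has 1 to 10 rows; each row is the pose to reach, as a shift and turn from the pose commanded when the call began, along the tool's axes at that moment; what a row does not reach only later rows make up. A row lasts 1/10 s, in which the tool goes at most 50 mm and 8.59 degrees, less where a joint would pass 70% of its speed; a pose out of reach is approached as far as the arm can. A call with a gripper value outside its range is refused whole. "claw" is the closure, from 0 (fully open) to 1 (shut), set as the call begins (left out, the last holds). The fingers move at their own pace and stop on an object; the grip force is fixed at half the most. Time passes only in rows, so rows that repeat a pose let the fingers close. It gives the time, the measured TCP pose, the force and the opening at its end, in the units of the state.
- get_obs(): the state, without advancing time (a new reading comes with each control period).
- eyes.read_camera(name): name is "scene" or "side" or "wrist"; returns (picture, depth): 420x560x3 uint8, red, green, blue; 420x560 float32, m along the optical axis (not along the pixel's ray), 0 where there is no reading.
- eyes.camera_model(name): a dict with "camera_matrix" (3x3 intrinsics, pixels), "R" (3x3) and "t" (3): a world point X has camera coordinates R X + t. Camera axes: x right, y down, z forward; pixel columns grow to the right and rows downward; lengths in m; the calibration is good to about 2 mm. A picture is of the moment at which its call begins: read the wrist's pose just before it. camera_model takes no time and is no camera call; for the wrist camera it gives the pose at the moment of the call.
- arm.finish_job(): hands the job in, once; it reports no verdict.
The state is a dict: "time_s": time; "q": joint angles; "joint_velocities": joint speeds; "joint_efforts": joint torques, N m; "ee_pos": TCP position; "eef_rot": TCP orientation; "ft_force": force on the tool from outside, world axes, zero at the start; "torque": the same for the moment, N m; "grip_width": finger opening in m.
Only numpy, scipy, OpenCV 4.12 (cv2) and the standard library are available. Lean on these libraries where they do the work, as an engineer would, in place of code of your own. Each camera call takes 0.05 s, during which the arm holds its last target. There are 200 camera calls.

## Working session

There is one attempt and no reset: what is moved stays moved. The work goes in short steps, Python scripts to look and compute and a tool call to move; the robot and the scene stay as the last step left them, time stands still between calls to the robot, and variables do not carry over. Pictures are saved under pics/ and viewed, about 8 in all and at most 12, crops included, and the job is handed in when it is done.

Besides the shell and the picture viewer there is one more tool, called after ">>>" by a JSON object that holds its "op" and its "data". play_rows: Moves the arm, as the interface text tells. Its arguments: {"type":"object","properties":{"series":{"type":"array"},"claw":{"type":"number"}},"required":["series"]}

```bash
mkdir -p pics; ls; cat > h.py <<'E'
import numpy as np, cv2
from workcell import get_obs, eyes, arm
def grab(n):
    m=eyes.camera_model(n); p,d=eyes.read_camera(n)
    K=np.array(m["camera_matrix"]);R=np.array(m["R"]);t=np.array(m["t"])
    v,u=np.mgrid[0:420,0:560]
    c=np.stack([(u-K[0,2])/K[0,0]*d,(v-K[1,2])/K[1,1]*d,d],-1)
    W=(c-t)@R
    W[d==0]=np.nan
    return p,d,W,(K,R,t)
def save(p,f): cv2.imwrite(f,cv2.cvtColor(p,cv2.COLOR_RGB2BGR))
E
python3 - <<'E'
from h import *
o=get_obs(); print(o); 
for n in("scene","side"):
    p,d,W,c=grab(n); save(p,f"pics/{n}0.png"); np.savez(f"/tmp/{n}0.npz",p=p,W=W)
E
```

```text
pics
{'time_s': 0.0, 'q': array([-1.21717467,  0.52200318, -0.03633172,  1.59995043,  0.02118319,
        1.02109611, -0.11279071]), 'joint_velocities': array([ 0.00022205,  0.00093449, -0.00024447,  0.00245023, -0.00079001,
        0.00101984,  0.0005225 ]), 'joint_efforts': array([ 1.40121825e-03, -9.27081800e+01,  1.98090255e+00, -3.69938314e+01,
        1.79053185e-02,  7.88242993e-03, -8.89507135e-06]), 'ee_pos': array([0.25692753, 0.5694108 , 0.23075304]), 'eef_rot': array([[-9.11521183e-01,  4.11252943e-01, -3.87165358e-04],
       [ 4.11253121e-01,  9.11520636e-01, -1.00055542e-03],
       [-5.85721473e-05, -1.07125042e-03, -9.99999424e-01]]), 'ft_force': array([ 0.51580806, -0.73789444,  0.50672246]), 'torque': array([-0.04227504,  0.02108277, -0.01734915]), 'grip_width': 0.08563889830464394}
```

View pics/scene0.png

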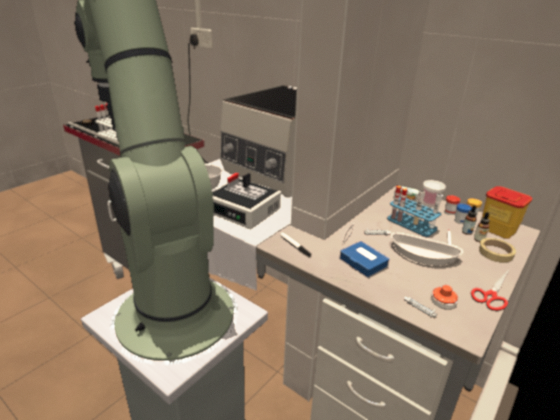

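View pics/side0.png

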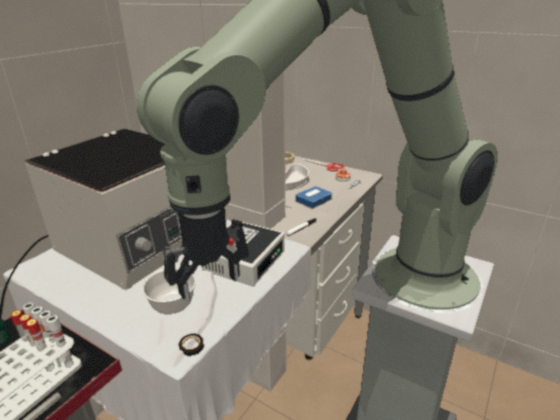

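The scene view shows the heater at about (245,200), red rail at (233,178), black grip at (247,181) and the bowl at (208,178). The side view shows the bowl at (168,290), the heater at (250,245) and the tape at (190,343). Next I'll measure them.

```bash
python3 - <<'E'
from h import *
for n in("scene","side"):
    z=np.load(f"/tmp/{n}0.npz");p=z["p"].astype(int);W=z["W"]
    red=(p[...,0]>130)&(p[...,1]<60)&(p[...,2]<70)&(W[...,2]>.07)&(W[...,2]<.14)
    if n=="scene": red[:, :215]=0; red[:,260:]=0
    else: red[:, :200]=0; red[:,260:]=0
    print(n,"red",red.sum(),np.nanmean(W[red],0) if red.any() else 0, np.nanmin(W[red],0),np.nanmax(W[red],0))
    for uv in ([(248,181),(247,177),(208,172),(240,187),(265,195)] if n=="scene" else [(168,290),(150,285),(190,335),(260,235),(232,243)]):
        print(uv,p[uv[1],uv[0]],W[uv[1],uv[0]].round(3))
    x0,y0=(180,150) if n=="scene" else (130,200)
    c=z["p"][y0:y0+90,x0:x0+120] if n=="scene" else z["p"][y0:y0+120,x0:x0+160]
    save(cv2.resize(c,None,fx=5,fy=5,interpolation=cv2.INTER_CUBIC),f"pics/{n}0c.png")
    # heater top
    m=(abs(W[...,2]-.078)<.006)&(W[...,0]>.3)&(W[...,0]<.9)
    m[:, :(215 if n=="scene" else 200)]=0; m[:,300:]=0
    pts=W[m][:,:2].astype(np.float32); print(len(pts),pts.min(0),pts.max(0), cv2.minAreaRect(pts))
E
```

```text
scene red 17 [0.47381045 0.26552845 0.11565101] [0.4517946  0.25977935 0.11210009] [0.49603146 0.26858614 0.11979068]
(248, 181) [33 32 32] [0.48  0.202 0.116]
(247, 177) [29 28 26] [0.474 0.201 0.133]
(208, 172) [156 146 126] [0.556 0.481 0.04 ]
(240, 187) [222 206 192] [0.478 0.237 0.083]
(265, 195) [54 54 52] [0.493 0.14  0.081]
1418 [0.3731941  0.00957571] [0.6554211  0.48520195] ((0.5586121082305908, 0.2438468337059021), (0.4305609166622162, 0.2682397663593292), 43.09376525878906)
side red 7 [0.4516842  0.27357996 0.11420574] [0.44715962 0.27116428 0.10822615] [0.45490096 0.27597141 0.11838587]
(168, 290) [212 205 191] [0.55  0.428 0.013]
(150, 285) [142 137 125] [0.569 0.465 0.047]
(190, 335) [108  92  72] [0.388 0.518 0.017]
(260, 235) [56 59 58] [0.434 0.165 0.079]
(232, 243) [124  49  47] [0.446 0.277 0.11 ]
1326 [ 0.36648193 -0.6366464 ] [0.83694685 0.30649415] ((0.6295457482337952, -0.1545693278312683), (0.19566857814788818, 1.0394484996795654), 26.700294494628906)
```

>>> {"op": "play_rows", "data": {"series": [{"delta_pos": [-32.6,-18.2,-7],"turn": -24},{"delta_pos": [-32.6,-18.2,-7],"turn": -24},{"delta_pos": [-32.6,-18.2,-7],"turn": -24},{"delta_pos": [-32.6,-18.2,-7],"turn": -24},{"delta_pos": [-32.6,-18.2,-7],"turn": -24},{"delta_pos": [-32.6,-18.2,-7],"turn": -24},{"delta_pos": [-32.6,-18.2,-7],"turn": -24},{"delta_pos": [-32.6,-18.2,-7],"turn": -24},{"delta_pos": [-32.6,-18.2,-7],"turn": -24},{"delta_pos": [-32.6,-18.2,-7],"turn": -24}], "claw": 0.5}}

```text
time_s: 1.1
ee_pos: [0.4793, 0.2696, 0.3011]
eef_rot: [[-1.0, 0.006, -0.0], [0.006, 1.0, 0.0], [0.0, 0.0, -1.0]]
ft_force: [-0.2, 0.9, 0.4]
grip_width: 0.043
```

```bash
python3 - <<'E'
from h import *
o=get_obs(); print(o["time_s"],o["ee_pos"],o["eef_rot"].round(3),o["grip_width"])
for n in ("wrist","side"):
    p,d,W,c=grab(n); save(p,f"pics/{n}1.png"); np.savez(f"/tmp/{n}1.npz",p=p,W=W)
    print(c[1].T@-c[2])
E
```

```text
1.1 [0.47925782 0.2695821  0.30107812] [[-1.     0.006 -0.   ]
 [ 0.006  1.     0.   ]
 [ 0.     0.    -1.   ]] 0.04300724233418248
[0.41181964 0.26979913 0.4431391 ]
[-0.16047672  0.99359946  0.71817236]
```

View pics/wrist1.png

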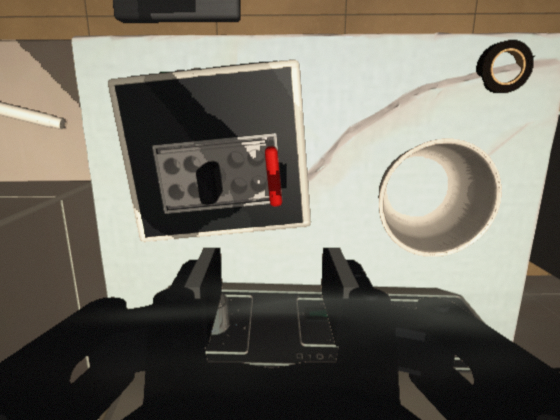

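The wrist view shows everything: the rail at (273,176), grip at (209,182), bowl centre at about (440,197) and tape at (505,66). The heater is turned by about 5°.

```bash
python3 - <<'E'
from h import *
z=np.load("/tmp/wrist1.npz");p=z["p"].astype(int);W=z["W"]
def rect(m,s):
    pts=W[m].astype(np.float32); r=cv2.minAreaRect(np.ascontiguousarray(pts[:,:2]))
    print(s,len(pts),"mean",pts.mean(0).round(4),"rect",np.round(r[0],4),np.round(r[1],4),round(r[2],2),"zmed",np.median(pts[:,2]).round(4))
H=np.zeros(W.shape[:2],bool);H[50:245,100:320]=1
red=H&(p[...,0]>120)&(p[...,1]<60)&(p[...,2]<60)&(W[...,2]>.07)
rect(red,"red");rect(red&(W[...,2]>.112),"redtop")
g=H&(W[...,2]>.128); rect(g,"grip top"); g=g&(p.sum(-1)<150); rect(g,"gripdark")
h=H&(abs(W[...,2]-.078)<.006);rect(h,"heater")
e=H.copy(); 
bt=H&(abs(W[...,2]-.082)<.003)&(p.sum(-1)>250);bt[:, :150]=0;bt[:130]=0;bt[215:]=0;bt[:,262:]=0;rect(bt,"blocktop")
B=np.zeros_like(H);B[130:265,370:505]=1
b=B&(W[...,2]>.064)&(W[...,2]<.074);pts=W[b].astype(np.float32);(c,r)=cv2.minEnclosingCircle(np.ascontiguousarray(pts[:,:2]));print("bowl",c,r)
A=np.c_[pts[:,:2],np.ones(len(pts))];s=np.linalg.lstsq(A,(pts[:,:2]**2).sum(1),rcond=None)[0];print(s[:2]/2)
f=B&(W[...,2]<.006);print("floor",f.sum(),W[f].mean(0))
# rail direction by SVD
for m,n in((red&(W[...,2]>.112),"red"),(g,"grip")):
    q=W[m][:,:2];v=np.linalg.svd(q-q.mean(0),full_matrices=0)[2][0];print(n,"long axis deg",np.degrees(np.arctan2(v[1],v[0])))
print(W[178,284],p[178,284])
E
```

```text
red 436 mean [0.4717 0.2707 0.1165] rect [0.4807 0.2715] [0.065  0.0114] 4.5 zmed 0.1169
redtop 434 mean [0.4715 0.2707 0.1167] rect [0.4754 0.2711] [0.0544 0.0114] 4.5 zmed 0.1169
grip top 676 mean [0.4776 0.2128 0.1358] rect [0.4787 0.2119] [0.0338 0.0163] 4.98 zmed 0.1363
gripdark 675 mean [0.4776 0.2128 0.1358] rect [0.4787 0.2119] [0.0338 0.0163] 4.98 zmed 0.1363
heater 26821 mean [0.4518 0.2094 0.0775] rect [0.4607 0.2106] [0.1715 0.1889] 5.19 zmed 0.0773
blocktop 1798 mean [0.4779 0.1913 0.0812] rect [0.479 0.207] [0.0715 0.1092] 5.1 zmed 0.0812
bowl (0.5099140405654907, 0.4516477882862091) 0.06686980277299881
[0.50986353 0.45067459]
floor 8330 [0.53349866 0.47240372 0.00400088]
red long axis deg 4.609583311763376
grip long axis deg 5.428897153088144
[0.48384215 0.28241807 0.07587118] [14 14 16]
```

>>> {"op": "play_rows", "data": {"series": [{"delta_pos": [0.53,0.15,5],"turn": -5.3},{"delta_pos": [0.53,0.15,10],"turn": -5.3},{"delta_pos": [0.53,0.15,14.5],"turn": -5.3},{"delta_pos": [0.53,0.15,16.5],"turn": -5.3},{"delta_pos": [0.53,0.15,17],"turn": -5.3},{"delta_pos": [0.53,0.15,17],"turn": -5.3}]}}

```text
time_s: 1.8
ee_pos: [0.4735, 0.272, 0.1312]
eef_rot: [[-0.996, -0.089, -0.001], [-0.089, 0.996, -0.0], [0.001, -0.0, -1.0]]
ft_force: [-0.7, 0.3, 0.8]
grip_width: 0.0427
```

```bash
cat > m2.py <<'E'
import sys
from h import *
o=get_obs(); print(o["time_s"],o["ee_pos"].round(4),o["eef_rot"].round(3).tolist(),o["grip_width"],o["ft_force"].round(1))
p,d,W,c=grab("wrist"); save(p,f"pics/{sys.argv[1]}.png")
np.savez("/tmp/w.npz",p=p,W=W)
p=p.astype(int)
red=(p[...,0]>110)&(p[...,1]<60)&(p[...,2]<60)&(W[...,2]>.09)
g=(W[...,2]>.128)&(W[...,2]<.142)&(p.sum(-1)<150)&(W[...,1]<.24)&(W[...,1]>.18)
for m,n in((red,"red"),(g,"grip")):
    if m.sum()<30: print(n,m.sum()); continue
    q=W[m].astype(np.float32); r=cv2.minAreaRect(np.ascontiguousarray(q[:,:2]))
    L=(q[:,:2]-o["ee_pos"][:2])@o["eef_rot"][:2,:2]
    print(n,m.sum(),np.round(r[0],4),np.round(r[1],4),r[2],"z",np.percentile(q[:,2],[5,50,95]).round(4),"tool-y range",np.percentile(L[:,1],[1,50,99]).round(4),"tool-x",np.percentile(L[:,0],[1,99]).round(4))
E
python3 m2.py w2
```

```text
1.8 [0.4735 0.272  0.1312] [[-0.996, -0.089, -0.001], [-0.089, 0.996, -0.0], [0.001, -0.0, -1.0]] 0.042738517246518594 [-0.7  0.3  0.8]
red 1083 [0.4741 0.2714] [0.0497 0.0088] 3.38611102104187 z [0.1163 0.1173 0.1182] tool-y range [-0.0042 -0.0012  0.0021] tool-x [-0.024   0.0237]
grip 2897 [0.4798 0.2189] [0.0356 0.0328] 76.78564453125 z [0.1299 0.1364 0.138 ] tool-y range [-0.0667 -0.0577 -0.0521] tool-x [-0.0148  0.0167]
```

View pics/w2.png

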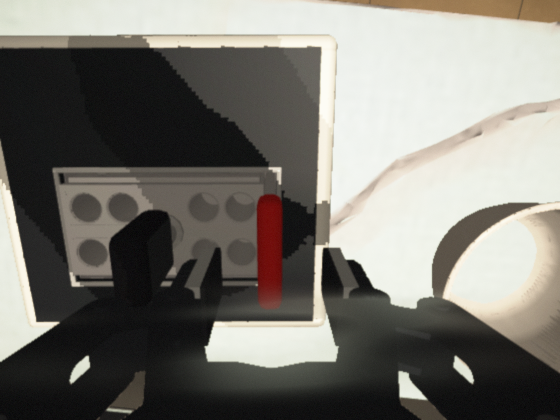

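```bash
python3 - <<'E'
from h import *
o=get_obs();m=eyes.camera_model("wrist");K,R,t=[np.array(m[k]) for k in("camera_matrix","R","t")]
T=o["ee_pos"];E=o["eef_rot"]
for s in (-.0214,0,.0214):
  for z in(0,-.019):
    c=R@(T+E@np.array([0,s,z]))+t; print(s,z,(K@c/c[2])[:2],c[2])
W=np.load("/tmp/w.npz")["W"];p=np.load("/tmp/w.npz")["p"].astype(int)
for r in (252,262,272):
    L=(W[r]-T)@E
    print(r,[(u,*(L[u]*1000).round(0)) for u in list(range(186,228,4))+list(range(318,360,4))])
E
```

```text
-0.0214 0 [222.1952059  268.37641039] 0.15479915591862367
-0.0214 -0.019 [215.58315218 290.15007876] 0.1364672401618786
0 0 [271.74036892 268.35297478] 0.15478311275071227
0 -0.019 [271.78382057 290.12605467] 0.13645119699396724
0.0214 0 [321.29580364 268.32953432] 0.15476706958280093
0.0214 -0.019 [327.99770604 290.10202492] 0.1364351538260559
252 [(186, np.float64(-12.0), np.float64(-49.0), np.float64(50.0)), (190, np.float64(-13.0), np.float64(-47.0), np.float64(51.0)), (194, np.float64(-15.0), np.float64(-46.0), np.float64(56.0)), (198, np.float64(-18.0), np.float64(-45.0), np.float64(62.0)), (202, np.float64(13.0), np.float64(-27.0), np.float64(-10.0)), (206, np.float64(13.0), np.float64(-26.0), np.float64(-10.0)), (210, np.float64(12.0), np.float64(-24.0), np.float64(-9.0)), (214, np.float64(13.0), np.float64(-23.0), np.float64(-10.0)), (218, np.float64(12.0), np.float64(-21.0), np.float64(-9.0)), (222, np.float64(-12.0), np.float64(-29.0), np.float64(50.0)), (226, np.float64(-13.0), np.float64(-26.0), np.float64(50.0)), (318, np.float64(-15.0), np.float64(27.0), np.float64(55.
[... 2665 characters left out ...]
.0), np.float64(50.0)), (318, np.float64(-28.0), np.float64(28.0), np.float64(56.0)), (322, np.float64(1.0), np.float64(21.0), np.float64(-3.0)), (326, np.float64(5.0), np.float64(21.0), np.float64(-12.0)), (330, np.float64(10.0), np.float64(21.0), np.float64(-22.0)), (334, np.float64(13.0), np.float64(21.0), np.float64(-29.0)), (338, np.float64(13.0), np.float64(23.0), np.float64(-28.0)), (342, np.float64(12.0), np.float64(25.0), np.float64(-26.0)), (346, np.float64(13.0), np.float64(26.0), np.float64(-28.0)), (350, np.float64(12.0), np.float64(27.0), np.float64(-27.0)), (354, np.float64(9.0), np.float64(30.0), np.float64(-20.0)), (358, np.float64(9.0), np.float64(32.0), np.float64(-20.0))]
```

>>> {"op": "play_rows", "data": {"series": [{"delta_pos": [0,-0.08,2],"turn": 0},{"delta_pos": [0,-0.08,3.6],"turn": 0},{"delta_pos": [0,-0.08,4.2],"turn": 0},{"delta_pos": [0,-0.08,4.2],"turn": 0}]}}

```text
time_s: 2.25
ee_pos: [0.4744, 0.2709, 0.09]
eef_rot: [[-0.996, -0.088, 0.001], [-0.088, 0.996, 0.001], [-0.001, 0.001, -1.0]]
ft_force: [0.1, 0.4, -0.2]
grip_width: 0.0425
```

>>> {"op": "play_rows", "data": {"series": [{"delta_pos": [0,0,0],"turn": 0},{"delta_pos": [0,0,0],"turn": 0},{"delta_pos": [0,0,0],"turn": 0},{"delta_pos": [0,0,0],"turn": 0},{"delta_pos": [0,0,0],"turn": 0}], "claw": 1}}

```text
time_s: 2.75
ee_pos: [0.4745, 0.2708, 0.0903]
eef_rot: [[-0.996, -0.087, 0.001], [-0.087, 0.996, 0.001], [-0.001, 0.001, -1.0]]
ft_force: [-2.3, -1.2, 9.0]
grip_width: 0.011
```

>>> {"op": "play_rows", "data": {"series": [{"delta_pos": [0,0,-0.5],"turn": 0},{"delta_pos": [0,0,-1.2],"turn": 0},{"delta_pos": [0,0,-2.2],"turn": 0},{"delta_pos": [0,0,-3.4],"turn": 0},{"delta_pos": [0,0,-4.6],"turn": 0},{"delta_pos": [0,0,-6],"turn": 0},{"delta_pos": [0,0,-7.5],"turn": 0},{"delta_pos": [0,0,-9],"turn": 0},{"delta_pos": [0,0,-9.5],"turn": 0},{"delta_pos": [0,0,-9.5],"turn": 0}]}}

```text
time_s: 3.75
ee_pos: [0.4745, 0.2705, 0.1853]
eef_rot: [[-0.996, -0.087, 0.001], [-0.087, 0.996, 0.001], [-0.001, 0.001, -1.0]]
ft_force: [-0.2, -0.6, -1.4]
grip_width: 0.0107
```

```bash
python3 m2.py w3; python3 - <<'E'
from h import *
p,d,W,c=grab("side"); np.savez("/tmp/s3.npz",p=p,W=W)
a=p[170:350,110:310]; b=cv2.imread("pics/w3.png"); 
cv2.imwrite("pics/c3.png",np.hstack([cv2.resize(cv2.cvtColor(a,cv2.COLOR_RGB2BGR),(400,360)),cv2.resize(b,(400,360))]))
E
```

```text
3.75 [0.4745 0.2705 0.1853] [[-0.996, -0.087, 0.001], [-0.087, 0.996, 0.001], [-0.001, 0.001, -1.0]] 0.01065034008245936 [-0.2 -0.6 -1.4]
red 876 [0.472  0.2705] [0.0463 0.0074] 8.932573318481445 z [0.2112 0.2121 0.2131] tool-y range [-0.0031 -0.0003  0.0025] tool-x [-0.0131  0.025 ]
grip 1623 [0.4783 0.212 ] [0.033  0.0163] 5.494131088256836 z [0.1305 0.1364 0.138 ] tool-y range [-0.0656 -0.0571 -0.0507] tool-x [-0.0142  0.0175]
```

View pics/c3.png

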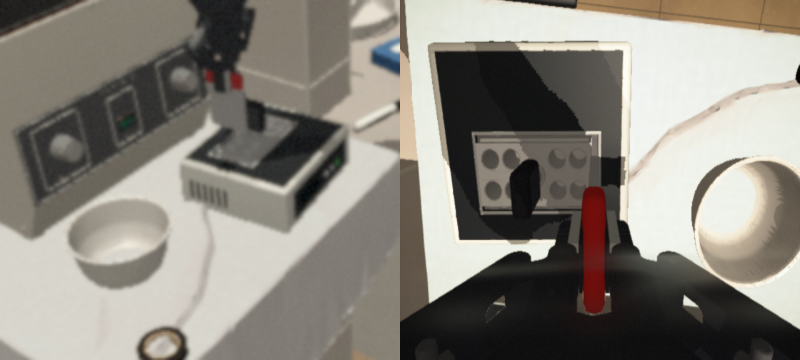

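```bash
python3 - <<'E'
from h import *
W=np.load("/tmp/s3.npz")["W"]
m=(W[...,2]>.1)&(W[...,2]<.4)&(W[...,1]>.35)&(W[...,1]<.55)&(W[...,0]>.5)
print("oven x",np.percentile(W[m][:,0],[0,1,5,50]).round(3),m.sum())
b=(W[...,2]>.062)&(W[...,2]<.073)&(W[...,1]>.36)&(W[...,1]<.54)&(W[...,0]<.59)&(W[...,0]>.42)
P=W[b][:,:2];s=np.linalg.lstsq(np.c_[P,np.ones(len(P))],(P**2).sum(1),rcond=None)[0];print("bowl side",s[:2]/2,np.sqrt(s[2]+(s[:2]**2).sum()/4))
p=np.load("/tmp/w.npz")["p"];W=np.load("/tmp/w.npz")["W"]
b=(W[...,2]>.064)&(W[...,2]<.073)&(W[...,1]>.36)
P=W[b][:,:2];s=np.linalg.lstsq(np.c_[P,np.ones(len(P))],(P**2).sum(1),rcond=None)[0];print("bowl wrist",s[:2]/2,np.sqrt(s[2]+(s[:2]**2).sum()/4))
E
```

```text
oven x [0.593 0.619 0.626 0.806] 15177
bowl side [0.50952312 0.45330121] 0.06302807649722998
bowl wrist [0.50993443 0.4501423 ] 0.06301316996305087
```

>>> {"op": "play_rows", "data": {"series": [{"delta_pos": [-0.7,2.5,0],"turn": 0},{"delta_pos": [-2,6.6,0],"turn": 0},{"delta_pos": [-3.3,11,0],"turn": 0},{"delta_pos": [-4.5,15.2,0],"turn": 0},{"delta_pos": [-5.08,17.7,0],"turn": 0},{"delta_pos": [-5.08,17.7,2],"turn": 0},{"delta_pos": [-5.08,17.7,5],"turn": 0},{"delta_pos": [-5.08,17.7,8],"turn": 0},{"delta_pos": [-5.08,17.7,10],"turn": 0},{"delta_pos": [-5.08,17.7,10.5],"turn": 0}]}}

```text
time_s: 4.85
ee_pos: [0.5079, 0.45, 0.0759]
eef_rot: [[-0.996, -0.088, -0.003], [-0.088, 0.996, -0.003], [0.004, -0.003, -1.0]]
ft_force: [0.2, 0.7, -1.4]
grip_width: 0.0112
```

>>> {"op": "play_rows", "data": {"series": [{"delta_pos": [0,0,0.4],"turn": 0},{"delta_pos": [0,0,0.9],"turn": 0},{"delta_pos": [0,0,1.4],"turn": 0},{"delta_pos": [0,0,1.8],"turn": 0},{"delta_pos": [0,0,1.9],"turn": 0},{"delta_pos": [0,0,1.9],"turn": 0}]}}

```text
time_s: 5.45
ee_pos: [0.5093, 0.4512, 0.0603]
eef_rot: [[-0.996, -0.087, 0.0], [-0.087, 0.996, -0.0], [-0.0, -0.0, -1.0]]
ft_force: [-0.0, -0.0, -1.1]
grip_width: 0.0108
```

>>> {"op": "play_rows", "data": {"series": [{"delta_pos": [0,0,0.1],"turn": 0},{"delta_pos": [0,0,0.2],"turn": 0},{"delta_pos": [0,0,0.2],"turn": 0}]}}

```text
time_s: 5.75
ee_pos: [0.5093, 0.4513, 0.0584]
eef_rot: [[-0.996, -0.087, 0.0], [-0.087, 0.996, 0.0], [-0.0, 0.0, -1.0]]
ft_force: [0.1, 0.8, -0.9]
grip_width: 0.011
```

>>> {"op": "play_rows", "data": {"series": [{"delta_pos": [0,0,0.1],"turn": 0},{"delta_pos": [0,0,0.1],"turn": 0}]}}

```text
time_s: 5.95
ee_pos: [0.5094, 0.4515, 0.0584]
eef_rot: [[-0.996, -0.087, 0.0], [-0.087, 0.996, 0.001], [-0.001, 0.001, -1.0]]
ft_force: [-4.2, -2.2, 14.1]
grip_width: 0.0108
```

Contact with the bowl floor. I'll release gently to about 45 mm, pause, then go up.

>>> {"op": "play_rows", "data": {"series": [{"delta_pos": [0,0,-0.1],"turn": 0},{"delta_pos": [0,0,-0.1],"turn": 0},{"delta_pos": [0,0,-0.1],"turn": 0},{"delta_pos": [0,0,-0.1],"turn": 0},{"delta_pos": [0,0,-0.1],"turn": 0}], "claw": 0.45}}

```text
time_s: 6.45
ee_pos: [0.5092, 0.4512, 0.0582]
eef_rot: [[-0.996, -0.087, -0.0], [-0.087, 0.996, -0.0], [0.0, -0.0, -1.0]]
ft_force: [0.3, 0.6, -0.8]
grip_width: 0.0473
```

>>> {"op": "play_rows", "data": {"series": [{"delta_pos": [0,0,-1],"turn": 0},{"delta_pos": [0,0,-3],"turn": 0},{"delta_pos": [0,0,-6],"turn": 0},{"delta_pos": [0,0,-10],"turn": 0},{"delta_pos": [0,0,-13],"turn": 0},{"delta_pos": [0,0,-14],"turn": 0},{"delta_pos": [0,0,-14],"turn": 0}]}}

```text
time_s: 7.15
ee_pos: [0.5097, 0.4517, 0.2003]
eef_rot: [[-0.996, -0.087, 0.002], [-0.087, 0.996, 0.002], [-0.002, 0.002, -1.0]]
ft_force: [0.2, -0.3, -1.0]
grip_width: 0.0471
```

```bash
python3 m2.py w4; python3 - <<'E'
from h import *
p,d,W,c=grab("side"); 
a=p[170:350,110:310]; b=cv2.imread("pics/w4.png"); 
cv2.imwrite("pics/c4.png",np.hstack([cv2.resize(cv2.cvtColor(a,cv2.COLOR_RGB2BGR),(400,360)),cv2.resize(b,(400,360))]))
E
```

```text
7.15 [0.5097 0.4517 0.2003] [[-0.996, -0.087, 0.002], [-0.087, 0.996, 0.002], [-0.002, 0.002, -1.0]] 0.04708909073687434 [ 0.2 -0.3 -1. ]
red 0
grip 0
```

View pics/c4.png

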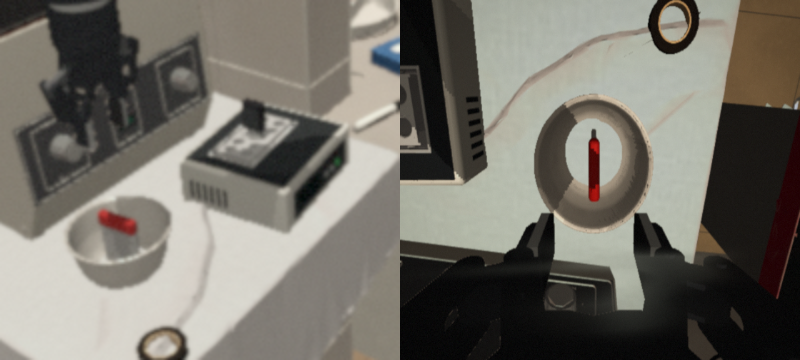

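The plate stands upright in the middle of the bowl (right panel, about (594,170)) and the heater is unmoved. Next is the lifting grip.

>>> {"op": "play_rows", "data": {"series": [{"delta_pos": [1,-4,0],"turn": 0},{"delta_pos": [2,-8.5,0],"turn": 0},{"delta_pos": [3,-13,0],"turn": 0},{"delta_pos": [4,-17.5,0],"turn": 0},{"delta_pos": [5,-21.5,0],"turn": 0},{"delta_pos": [5.2,-23.6,1],"turn": 0},{"delta_pos": [5.2,-23.6,3],"turn": 0},{"delta_pos": [5.2,-23.6,3.5],"turn": 0},{"delta_pos": [5.2,-23.6,3.5],"turn": 0}]}}

```text
time_s: 8.15
ee_pos: [0.4773, 0.2116, 0.1621]
eef_rot: [[-0.996, -0.088, -0.002], [-0.088, 0.996, -0.001], [0.003, -0.001, -1.0]]
ft_force: [0.6, -0.1, 1.0]
grip_width: 0.0465
```

```bash
python3 m2.py w5
```

```text
8.15 [0.4773 0.2116 0.1621] [[-0.996, -0.088, -0.002], [-0.088, 0.996, -0.001], [0.003, -0.001, -1.0]] 0.04648780551080321 [ 0.6 -0.1  1. ]
red 0
grip 1889 [0.4784 0.2114] [0.0334 0.0159] 6.842949867248535 z [0.1324 0.1365 0.138 ] tool-y range [-0.008  -0.0003  0.0073] tool-x [-0.0168  0.0151]
```

View pics/w5.png

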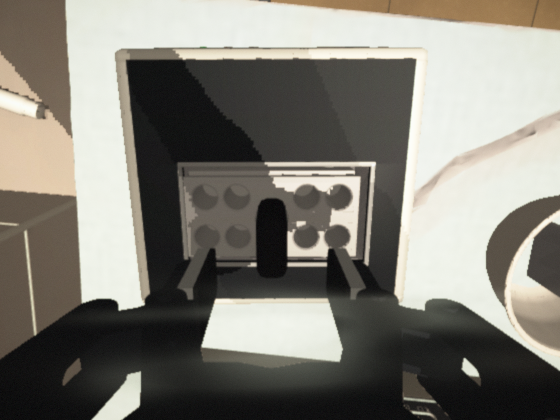

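The grip at (271,238) is centred between the fingers. I'll take its upper part only, about 15 mm, so it can pivot: the tool itself can't tilt.

>>> {"op": "play_rows", "data": {"series": [{"delta_pos": [-0.1,-0.03,1.8],"turn": 0},{"delta_pos": [-0.1,-0.03,3.3],"turn": 0},{"delta_pos": [-0.1,-0.03,3.9],"turn": 0},{"delta_pos": [-0.1,-0.03,3.9],"turn": 0}]}}

```text
time_s: 8.6
ee_pos: [0.4788, 0.2117, 0.1241]
eef_rot: [[-0.996, -0.088, -0.001], [-0.088, 0.996, -0.0], [0.001, -0.0, -1.0]]
ft_force: [1.2, -0.8, -0.4]
grip_width: 0.047
```

>>> {"op": "play_rows", "data": {"series": [{"delta_pos": [0,0,0],"turn": 0},{"delta_pos": [0,0,0],"turn": 0},{"delta_pos": [0,0,0],"turn": 0},{"delta_pos": [0,0,0],"turn": 0},{"delta_pos": [0,0,0],"turn": 0}], "claw": 1}}

```text
time_s: 9.1
ee_pos: [0.4794, 0.2119, 0.1252]
eef_rot: [[-0.996, -0.088, 0.001], [-0.088, 0.996, 0.001], [-0.001, 0.001, -1.0]]
ft_force: [-1.6, 1.1, 7.3]
grip_width: 0.0141
```

```bash
cat > tilt.py <<'E'
# block tilt about heater x from the wrist depth: block top plane vs heater top
import sys
from h import *
o=get_obs(); p,d,W,c=grab("wrist"); save(p,f"pics/{sys.argv[1]}.png")
a=np.radians(5.0); C=np.array([.4785,.2118])
ex=np.array([np.cos(a),np.sin(a)]);ey=np.array([-np.sin(a),np.cos(a)])
P=W.reshape(-1,3); x=(P[:,:2]-C)@ex; y=(P[:,:2]-C)@ey; z=P[:,2]
col=p.reshape(-1,3).astype(int)
m=(x>-.027)&(x<-.002)&(abs(y)<.056)&(z>.06)&(z<.12)&(col.sum(1)>180)
A=np.c_[y[m],np.ones(m.sum())]; zz=z[m]
for _ in range(6):
    s=np.linalg.lstsq(A,zz,rcond=None)[0]; k=abs(A@s-zz)<.0025 if _ else abs(A@s-zz)<.008
    A,zz=A[k],zz[k]
print("block top: n",len(zz),"tilt to slot deg",np.degrees(-np.arctan(s[0])).round(2),"z at middle",s[1].round(4),"y range",A[:,0].min().round(3),A[:,0].max().round(3))
h=(abs(z-.0775)<.02)&(x<-.045)&(x>-.12)&(abs(y)<.09); h2=h&(col.sum(1)<200)
B=np.c_[x[h2],y[h2],np.ones(h2.sum())];q=np.linalg.lstsq(B,z[h2],rcond=None)[0]
print("heater top z",np.median(z[h2]).round(4),"slopes deg",np.degrees(np.arctan(q[:2])).round(2))
e=(abs(z-.077)<.008)&(x<-.03)&(x>-.16)&(abs(y)<.12)
print("heater edges x min",np.percentile(x[e],.5).round(4),"y",np.percentile(y[e],[.5,99.5]).round(4))
print(o["time_s"],"tcp",o["ee_pos"].round(4),"F",o["ft_force"].round(1),"M",o["torque"].round(2),"w",round(o["grip_width"],4))
E
python3 tilt.py t0
```

```text
block top: n 6033 tilt to slot deg 0.04 z at middle 0.0812 y range -0.056 0.056
heater top z 0.0774 slopes deg [-0.04 -0.03]
heater edges x min -0.1027 y [-0.0928  0.0919]
9.1 tcp [0.4794 0.2119 0.1252] F [-1.6  1.1  7.3] M [0.18 0.4  0.06] w 0.0141
```

>>> {"op": "play_rows", "data": {"series": [{"delta_pos": [0,0.17,-0.09],"turn": 0},{"delta_pos": [0,0.34,-0.19],"turn": 0},{"delta_pos": [0,0.51,-0.28],"turn": 0},{"delta_pos": [0,0.51,-0.28],"turn": 0}]}}

```text
time_s: 9.55
ee_pos: [0.4778, 0.2164, 0.1264]
eef_rot: [[-0.996, -0.088, -0.002], [-0.088, 0.996, -0.001], [0.002, -0.001, -1.0]]
ft_force: [2.0, -0.2, -22.6]
grip_width: 0.0136
```

```bash
python3 tilt.py t1
```

```text
block top: n 5619 tilt to slot deg 0.05 z at middle 0.0823 y range -0.055 0.056
heater top z 0.0775 slopes deg [ 0.33 -0.03]
heater edges x min -0.104 y [-0.0883  0.0963]
9.55 tcp [0.4778 0.2164 0.1264] F [  2.   -0.2 -22.6] M [-0.13 -0.2   0.1 ] w 0.0136
```

That swing dragged the heater about 4.5 mm sideways, because my lift nearly unloaded it (22.6 N up). I'll take it back the same way and set it down, then swing without lift.

>>> {"op": "play_rows", "data": {"series": [{"delta_pos": [0,-0.17,0],"turn": 0},{"delta_pos": [0,-0.34,0],"turn": 0},{"delta_pos": [0,-0.51,0],"turn": 0},{"delta_pos": [0,-0.51,0],"turn": 0},{"delta_pos": [0,-0.51,0.15],"turn": 0},{"delta_pos": [0,-0.51,0.28],"turn": 0},{"delta_pos": [0,-0.51,0.28],"turn": 0}]}}

```text
time_s: 10.3
ee_pos: [0.4799, 0.2112, 0.1253]
eef_rot: [[-0.996, -0.087, 0.002], [-0.087, 0.996, 0.0], [-0.002, 0.0, -1.0]]
ft_force: [-2.5, -5.1, 1.8]
grip_width: 0.0144
```

```bash
python3 tilt.py t2
```

```text
block top: n 5865 tilt to slot deg 0.09 z at middle 0.0812 y range -0.056 0.055
heater top z 0.0774 slopes deg [-0.02 -0.04]
heater edges x min -0.1027 y [-0.093   0.0917]
10.3 tcp [0.4799 0.2112 0.1253] F [-2.5 -5.1  1.8] M [-0.99  0.58 -0.15] w 0.0144
```

>>> {"op": "play_rows", "data": {"series": [{"delta_pos": [0,0.1,0],"turn": 0},{"delta_pos": [0,0.2,0],"turn": 0},{"delta_pos": [0,0.3,0],"turn": 0},{"delta_pos": [0,0.3,0],"turn": 0}]}}

```text
time_s: 10.75
ee_pos: [0.4797, 0.2115, 0.1254]
eef_rot: [[-0.996, -0.085, 0.001], [-0.085, 0.996, -0.003], [-0.001, -0.003, -1.0]]
ft_force: [-2.8, -19.1, 10.0]
grip_width: 0.0141
```

```bash
python3 tilt.py t3
```

```text
block top: n 5945 tilt to slot deg 0.14 z at middle 0.0813 y range -0.056 0.056
heater top z 0.0774 slopes deg [-0.04 -0.04]
heater edges x min -0.1029 y [-0.0929  0.0917]
10.75 tcp [0.4797 0.2115 0.1254] F [ -2.8 -19.1  10. ] M [-4.38  0.53 -0.08] w 0.0141
```

>>> {"op": "play_rows", "data": {"series": [{"delta_pos": [0,0.08,-0.03],"turn": 0},{"delta_pos": [0,0.15,-0.06],"turn": 0},{"delta_pos": [0,0.15,-0.06],"turn": 0}]}}

```text
time_s: 11.1
ee_pos: [0.4796, 0.2122, 0.1258]
eef_rot: [[-0.996, -0.085, 0.001], [-0.085, 0.996, -0.004], [-0.0, -0.004, -1.0]]
ft_force: [0.1, -22.8, 6.4]
grip_width: 0.0141
```

```bash
python3 tilt.py t4
```

```text
block top: n 5974 tilt to slot deg 0.52 z at middle 0.0817 y range -0.056 0.056
heater top z 0.0778 slopes deg [-0.03 -0.31]
heater edges x min -0.1026 y [-0.0924  0.0921]
11.1 tcp [0.4796 0.2122 0.1258] F [  0.1 -22.8   6.4] M [-5.23  0.02 -0.07] w 0.0141
```

The 23 N push with downward force on a clamped bar tips the whole heater (0.3°), because the vertical pads resist the bar's rotation. I'll relieve the load and push with loosely opened fingers at the top of the bar, where the bar pivots freely.

>>> {"op": "play_rows", "data": {"series": [{"delta_pos": [0,-0.2,0.03],"turn": 0},{"delta_pos": [0,-0.37,0.03],"turn": 0},{"delta_pos": [0,-0.37,0.03],"turn": 0}]}}

```text
time_s: 11.45
ee_pos: [0.4797, 0.2113, 0.1253]
eef_rot: [[-0.996, -0.086, 0.001], [-0.086, 0.996, -0.001], [-0.001, -0.001, -1.0]]
ft_force: [-1.1, -8.5, 0.4]
grip_width: 0.0138
```

>>> {"op": "play_rows", "data": {"series": [{"delta_pos": [0,0,0],"turn": 0},{"delta_pos": [0,0,0],"turn": 0},{"delta_pos": [0,0.02,-0.3],"turn": 0},{"delta_pos": [0,0.05,-0.6],"turn": 0},{"delta_pos": [0,0.05,-0.6],"turn": 0}], "claw": 0.77}}

```text
time_s: 11.95
ee_pos: [0.4793, 0.2129, 0.1312]
eef_rot: [[-0.996, -0.088, 0.001], [-0.088, 0.996, 0.0], [-0.001, 0.0, -1.0]]
ft_force: [0.4, -0.1, 0.6]
grip_width: 0.0196
```

```bash
python3 tilt.py t5
```

```text
block top: n 5585 tilt to slot deg 0.05 z at middle 0.0812 y range -0.056 0.056
heater top z 0.0774 slopes deg [-0.06 -0.02]
heater edges x min -0.1027 y [-0.0929  0.0918]
11.95 tcp [0.4793 0.2129 0.1312] F [ 0.4 -0.1  0.6] M [0.02 0.02 0.  ] w 0.0196
```

>>> {"op": "play_rows", "data": {"series": [{"delta_pos": [0,0.25,0],"turn": 0},{"delta_pos": [0,0.5,0],"turn": 0},{"delta_pos": [0,0.7,0],"turn": 0},{"delta_pos": [0,0.7,0],"turn": 0}]}}

```text
time_s: 12.4
ee_pos: [0.4791, 0.2162, 0.131]
eef_rot: [[-0.996, -0.085, 0.0], [-0.085, 0.996, -0.004], [0.0, -0.004, -1.0]]
ft_force: [1.3, -17.7, 13.1]
grip_width: 0.0193
```

```bash
python3 tilt.py t6
```

```text
block top: n 5682 tilt to slot deg 1.6 z at middle 0.0826 y range -0.056 0.056
heater top z 0.0774 slopes deg [-0.01 -0.04]
heater edges x min -0.1028 y [-0.0928  0.0918]
12.4 tcp [0.4791 0.2162 0.131 ] F [  1.3 -17.7  13.1] M [-3.94 -0.19 -0.02] w 0.0193
```

Now the block tips alone (1.6°) and the heater stays put. I'll keep pushing.

>>> {"op": "play_rows", "data": {"series": [{"delta_pos": [0,0.2,0],"turn": 0},{"delta_pos": [0,0.4,0],"turn": 0},{"delta_pos": [0,0.6,-0.05],"turn": 0},{"delta_pos": [0,0.7,-0.1],"turn": 0},{"delta_pos": [0,0.7,-0.1],"turn": 0}]}}

```text
time_s: 12.95
ee_pos: [0.4788, 0.2222, 0.1323]
eef_rot: [[-0.996, -0.084, 0.001], [-0.084, 0.996, -0.005], [-0.0, -0.005, -1.0]]
ft_force: [2.0, -28.4, 23.6]
grip_width: 0.0198
```

```bash
python3 tilt.py t7
```

```text
block top: n 5461 tilt to slot deg 4.81 z at middle 0.0857 y range -0.052 0.056
heater top z 0.0774 slopes deg [-0.02 -0.04]
heater edges x min -0.1027 y [-0.0927  0.0919]
12.95 tcp [0.4788 0.2222 0.1323] F [  2.  -28.4  23.6] M [-6.43 -0.41 -0.04] w 0.0198
```

>>> {"op": "play_rows", "data": {"series": [{"delta_pos": [0,0.15,-0.06],"turn": 0},{"delta_pos": [0,0.3,-0.12],"turn": 0},{"delta_pos": [0,0.45,-0.2],"turn": 0},{"delta_pos": [0,0.6,-0.27],"turn": 0},{"delta_pos": [0,0.6,-0.27],"turn": 0}]}}

```text
time_s: 13.5
ee_pos: [0.4779, 0.2296, 0.1346]
eef_rot: [[-0.996, -0.085, 0.0], [-0.085, 0.996, -0.004], [0.0, -0.004, -1.0]]
ft_force: [3.1, -19.5, 13.2]
grip_width: 0.0199
```

```bash
python3 tilt.py t8
```

```text
block top: n 5416 tilt to slot deg 9.4 z at middle 0.0907 y range -0.048 0.056
heater top z 0.0774 slopes deg [-0.04 -0.04]
heater edges x min -0.1025 y [-0.0927  0.0921]
13.5 tcp [0.4779 0.2296 0.1346] F [  3.1 -19.5  13.2] M [-4.52 -0.51 -0.05] w 0.0199
```

>>> {"op": "play_rows", "data": {"series": [{"delta_pos": [0,0.05,0],"turn": 0},{"delta_pos": [0,0.05,0],"turn": 0},{"delta_pos": [0,0.05,0],"turn": 0},{"delta_pos": [0,0.05,0],"turn": 0}], "claw": 1}}

```text
time_s: 13.95
ee_pos: [0.4784, 0.2283, 0.1347]
eef_rot: [[-0.996, -0.084, 0.0], [-0.084, 0.996, -0.006], [0.0, -0.006, -1.0]]
ft_force: [4.1, -29.9, 19.8]
grip_width: 0.0146
```

```bash
python3 tilt.py t9
```

```text
block top: n 5292 tilt to slot deg 9.35 z at middle 0.0906 y range -0.048 0.056
heater top z 0.0774 slopes deg [-0.03 -0.04]
heater edges x min -0.1027 y [-0.0927  0.0921]
13.95 tcp [0.4784 0.2283 0.1347] F [  4.1 -29.9  19.8] M [-7.01 -0.73  0.02] w 0.0146
```

>>> {"op": "play_rows", "data": {"series": [{"delta_pos": [0,-0.1,-0.1],"turn": 0},{"delta_pos": [0,-0.2,-0.2],"turn": 0},{"delta_pos": [0,-0.2,-0.3],"turn": 0},{"delta_pos": [0,-0.2,-0.3],"turn": 0}]}}

```text
time_s: 14.4
ee_pos: [0.4768, 0.2294, 0.1364]
eef_rot: [[-0.996, -0.087, -0.002], [-0.087, 0.996, -0.003], [0.002, -0.003, -1.0]]
ft_force: [1.6, -6.3, -8.7]
grip_width: 0.0145
```

```bash
python3 tilt.py t10
```

```text
block top: n 5117 tilt to slot deg 9.08 z at middle 0.0922 y range -0.046 0.056
heater top z 0.0774 slopes deg [-0.03 -0.04]
heater edges x min -0.1032 y [-0.0913  0.0936]
14.4 tcp [0.4768 0.2294 0.1364] F [ 1.6 -6.3 -8.7] M [-2.17 -0.41 -0.01] w 0.0145
```

>>> {"op": "play_rows", "data": {"series": [{"delta_pos": [0,-0.15,0],"turn": 0},{"delta_pos": [0,-0.2,0],"turn": 0},{"delta_pos": [0,-0.2,-0.1],"turn": 0},{"delta_pos": [0,-0.2,-0.2],"turn": 0},{"delta_pos": [0,-0.2,-0.2],"turn": 0}]}}

```text
time_s: 14.95
ee_pos: [0.4775, 0.2289, 0.1394]
eef_rot: [[-0.996, -0.087, -0.0], [-0.087, 0.996, -0.0], [0.0, -0.0, -1.0]]
ft_force: [-0.1, -5.2, -9.6]
grip_width: 0.0143
```

```bash
python3 tilt.py t11
```

```text
block top: n 4823 tilt to slot deg 8.21 z at middle 0.0949 y range -0.046 0.056
heater top z 0.0774 slopes deg [-0.05 -0.03]
heater edges x min -0.1035 y [-0.0913  0.0936]
14.95 tcp [0.4775 0.2289 0.1394] F [-0.1 -5.2 -9.6] M [-1.52 -0.1  -0.04] w 0.0143
```

>>> {"op": "play_rows", "data": {"series": [{"delta_pos": [0,-0.1,-0.1],"turn": 0},{"delta_pos": [0,-0.2,-0.2],"turn": 0},{"delta_pos": [0,-0.4,-0.3],"turn": 0},{"delta_pos": [0,-0.6,-0.3],"turn": 0},{"delta_pos": [0,-0.8,-0.3],"turn": 0},{"delta_pos": [0,-0.8,-0.3],"turn": 0}]}}

```text
time_s: 15.6
ee_pos: [0.4785, 0.221, 0.1426]
eef_rot: [[-0.996, -0.087, 0.001], [-0.087, 0.996, 0.0], [-0.001, 0.0, -1.0]]
ft_force: [0.9, -0.7, -0.7]
grip_width: 0.0142
```

```bash
python3 tilt.py t12
```

```text
block top: n 5424 tilt to slot deg 4.73 z at middle 0.0967 y range -0.051 0.056
heater top z 0.0774 slopes deg [-0.04 -0.03]
heater edges x min -0.1029 y [-0.0913  0.0935]
15.6 tcp [0.4785 0.221  0.1426] F [ 0.9 -0.7 -0.7] M [ 0.26  0.11 -0.01] w 0.0142
```

>>> {"op": "play_rows", "data": {"series": [{"delta_pos": [0,-0.2,-0.02],"turn": 0},{"delta_pos": [0,-0.4,-0.04],"turn": 0},{"delta_pos": [0,-0.6,-0.06],"turn": 0},{"delta_pos": [0,-0.8,-0.08],"turn": 0},{"delta_pos": [0,-1.0,-0.1],"turn": 0},{"delta_pos": [0,-1.0,-0.1],"turn": 0}]}}

```text
time_s: 16.25
ee_pos: [0.4793, 0.2122, 0.1436]
eef_rot: [[-0.996, -0.088, 0.001], [-0.088, 0.996, 0.002], [-0.001, 0.002, -1.0]]
ft_force: [-0.8, 8.5, -1.2]
grip_width: 0.014
```

```bash
python3 tilt.py t13
```

```text
block top: n 5843 tilt to slot deg 0.12 z at middle 0.0965 y range -0.056 0.056
heater top z 0.0774 slopes deg [-0.05 -0.03]
heater edges x min -0.103 y [-0.0913  0.0933]
16.25 tcp [0.4793 0.2122 0.1436] F [-0.8  8.5 -1.2] M [2.39 0.19 0.  ] w 0.014
```

>>> {"op": "play_rows", "data": {"series": [{"delta_pos": [0,-0.2,0],"turn": 0},{"delta_pos": [0,-0.4,0],"turn": 0},{"delta_pos": [0,-0.6,0],"turn": 0},{"delta_pos": [0,-0.8,0],"turn": 0},{"delta_pos": [0,-0.8,0],"turn": 0}]}}

```text
time_s: 16.8
ee_pos: [0.4805, 0.2072, 0.1447]
eef_rot: [[-0.996, -0.09, 0.003], [-0.09, 0.996, 0.006], [-0.004, 0.006, -1.0]]
ft_force: [-3.7, 22.2, 9.1]
grip_width: 0.0138
```

```bash
python3 tilt.py t14
```

```text
block top: n 5364 tilt to slot deg -3.62 z at middle 0.0973 y range -0.056 0.055
heater top z 0.0774 slopes deg [-0.05 -0.03]
heater edges x min -0.1031 y [-0.0914  0.0932]
16.8 tcp [0.4805 0.2072 0.1447] F [-3.7 22.2  9.1] M [ 5.79  0.97 -0.07] w 0.0138
```

>>> {"op": "play_rows", "data": {"series": [{"delta_pos": [0,-0.2,-0.02],"turn": 0},{"delta_pos": [0,-0.4,-0.05],"turn": 0},{"delta_pos": [0,-0.6,-0.08],"turn": 0},{"delta_pos": [0,-0.6,-0.08],"turn": 0}]}}

```text
time_s: 17.25
ee_pos: [0.4815, 0.2031, 0.1464]
eef_rot: [[-0.996, -0.091, 0.005], [-0.091, 0.996, 0.008], [-0.006, 0.008, -1.0]]
ft_force: [-6.5, 31.8, 20.6]
grip_width: 0.0142
```

```bash
python3 tilt.py t15
```

```text
block top: n 4593 tilt to slot deg -6.63 z at middle 0.099 y range -0.056 0.054
heater top z 0.0774 slopes deg [-0.02 -0.01]
heater edges x min -0.1031 y [-0.0916  0.0932]
17.25 tcp [0.4815 0.2031 0.1464] F [-6.5 31.8 20.6] M [7.79 1.71 0.  ] w 0.0142
```

>>> {"op": "play_rows", "data": {"series": [{"delta_pos": [0,-0.2,-0.06],"turn": 0},{"delta_pos": [0,-0.4,-0.12],"turn": 0},{"delta_pos": [0,-0.5,-0.15],"turn": 0},{"delta_pos": [0,-0.5,-0.15],"turn": 0}]}}

```text
time_s: 17.7
ee_pos: [0.4822, 0.1986, 0.1483]
eef_rot: [[-0.996, -0.091, 0.006], [-0.091, 0.996, 0.009], [-0.007, 0.009, -1.0]]
ft_force: [-7.2, 33.4, 26.3]
grip_width: 0.0145
```

```bash
python3 tilt.py t16
```

```text
block top: n 2969 tilt to slot deg -9.23 z at middle 0.1009 y range -0.056 0.051
heater top z 0.0774 slopes deg [-0.05  0.01]
heater edges x min -0.103 y [-0.0917  0.0932]
17.7 tcp [0.4822 0.1986 0.1483] F [-7.2 33.4 26.3] M [8.21 1.76 0.03] w 0.0145
```

>>> {"op": "play_rows", "data": {"series": [{"delta_pos": [0,0.2,-0.05],"turn": 0},{"delta_pos": [0,0.4,-0.1],"turn": 0},{"delta_pos": [0,0.6,-0.15],"turn": 0},{"delta_pos": [0,0.9,-0.15],"turn": 0},{"delta_pos": [0,1.2,-0.15],"turn": 0},{"delta_pos": [0,1.5,-0.15],"turn": 0},{"delta_pos": [0,1.5,-0.15],"turn": 0}]}}

```text
time_s: 18.45
ee_pos: [0.4793, 0.2071, 0.1469]
eef_rot: [[-0.996, -0.088, -0.0], [-0.088, 0.996, -0.001], [0.0, -0.001, -1.0]]
ft_force: [0.4, 0.5, -5.8]
grip_width: 0.0138
```

```bash
python3 tilt.py t17
```

```text
block top: n 5435 tilt to slot deg -5.37 z at middle 0.0988 y range -0.056 0.056
heater top z 0.0774 slopes deg [-0.06 -0.01]
heater edges x min -0.1033 y [-0.0914  0.0933]
18.45 tcp [0.4793 0.2071 0.1469] F [ 0.4  0.5 -5.8] M [-0.05 -0.03  0.02] w 0.0138
```

>>> {"op": "play_rows", "data": {"series": [{"delta_pos": [0,0.25,0],"turn": 0},{"delta_pos": [0,0.5,0],"turn": 0},{"delta_pos": [0,0.75,0],"turn": 0},{"delta_pos": [0,1.0,0],"turn": 0},{"delta_pos": [0,1.0,0],"turn": 0}]}}

```text
time_s: 19.0
ee_pos: [0.4787, 0.2165, 0.1471]
eef_rot: [[-0.996, -0.087, -0.0], [-0.087, 0.996, -0.001], [0.0, -0.001, -1.0]]
ft_force: [1.1, -5.5, -3.0]
grip_width: 0.014
```

```bash
python3 tilt.py t18
```

```text
block top: n 5154 tilt to slot deg -1.86 z at middle 0.0983 y range -0.05 0.056
heater top z 0.0774 slopes deg [-0.   -0.03]
heater edges x min -0.103 y [-0.0913  0.0934]
19.0 tcp [0.4787 0.2165 0.1471] F [ 1.1 -5.5 -3. ] M [-1.54 -0.27  0.03] w 0.014
```

>>> {"op": "play_rows", "data": {"series": [{"delta_pos": [0,0.2,0],"turn": 0},{"delta_pos": [0,0.4,0],"turn": 0},{"delta_pos": [0,0.45,0],"turn": 0},{"delta_pos": [0,0.45,0],"turn": 0}]}}

```text
time_s: 19.45
ee_pos: [0.4785, 0.2199, 0.1471]
eef_rot: [[-0.996, -0.086, -0.0], [-0.086, 0.996, -0.002], [0.0, -0.002, -1.0]]
ft_force: [2.0, -12.6, 1.3]
grip_width: 0.0138
```

```bash
python3 tilt.py t19
```

```text
block top: n 5125 tilt to slot deg 0.02 z at middle 0.0983 y range -0.049 0.056
heater top z 0.0774 slopes deg [-0.02 -0.02]
heater edges x min -0.1029 y [-0.0913  0.0934]
19.45 tcp [0.4785 0.2199 0.1471] F [  2.  -12.6   1.3] M [-3.11 -0.39 -0.02] w 0.0138
```

>>> {"op": "play_rows", "data": {"series": [{"delta_pos": [0,-0.25,0],"turn": 0},{"delta_pos": [0,-0.5,0],"turn": 0},{"delta_pos": [0,-0.5,-0.1],"turn": 0},{"delta_pos": [0,-0.5,-0.4],"turn": 0},{"delta_pos": [0,-0.5,-0.8],"turn": 0},{"delta_pos": [0,-0.5,-0.8],"turn": 0}]}}

```text
time_s: 20.1
ee_pos: [0.4789, 0.2168, 0.1558]
eef_rot: [[-0.996, -0.087, 0.001], [-0.087, 0.996, 0.0], [-0.001, 0.0, -1.0]]
ft_force: [-0.5, -1.7, -3.4]
grip_width: 0.014
```

```bash
python3 tilt.py t20
```

```text
block top: n 5123 tilt to slot deg -1.77 z at middle 0.1068 y range -0.05 0.056
heater top z 0.0774 slopes deg [-0.05 -0.04]
heater edges x min -0.1031 y [-0.0913  0.0934]
20.1 tcp [0.4789 0.2168 0.1558] F [-0.5 -1.7 -3.4] M [-0.62  0.13  0.05] w 0.014
```

>>> {"op": "play_rows", "data": {"series": [{"delta_pos": [0,0.3,0],"turn": 0},{"delta_pos": [0,0.6,0],"turn": 0},{"delta_pos": [0,0.9,0],"turn": 0},{"delta_pos": [0,0.9,0],"turn": 0}]}}

```text
time_s: 20.55
ee_pos: [0.4782, 0.224, 0.1552]
eef_rot: [[-0.996, -0.086, -0.0], [-0.086, 0.996, -0.003], [0.0, -0.003, -1.0]]
ft_force: [1.9, -13.8, 0.6]
grip_width: 0.0143
```

```bash
python3 tilt.py t21
```

```text
block top: n 4814 tilt to slot deg 2.81 z at middle 0.1065 y range -0.047 0.056
heater top z 0.0774 slopes deg [-0.05 -0.03]
heater edges x min -0.1032 y [-0.0912  0.0936]
20.55 tcp [0.4782 0.224  0.1552] F [  1.9 -13.8   0.6] M [-3.55 -0.39  0.04] w 0.0143
```

>>> {"op": "play_rows", "data": {"series": [{"delta_pos": [0,-0.3,0],"turn": 0},{"delta_pos": [0,-0.6,0],"turn": 0},{"delta_pos": [0,-0.8,0],"turn": 0},{"delta_pos": [0,-0.8,0],"turn": 0}]}}

```text
time_s: 21.0
ee_pos: [0.4786, 0.2178, 0.1551]
eef_rot: [[-0.996, -0.087, 0.0], [-0.087, 0.996, 0.0], [-0.0, 0.0, -1.0]]
ft_force: [0.3, -0.4, -5.2]
grip_width: 0.0133
```

```bash
python3 tilt.py t22
```

```text
block top: n 5044 tilt to slot deg 0.25 z at middle 0.1059 y range -0.05 0.056
heater top z 0.0774 slopes deg [-0.01 -0.04]
heater edges x min -0.1033 y [-0.0913  0.0934]
21.0 tcp [0.4786 0.2178 0.1551] F [ 0.3 -0.4 -5.2] M [ 0.   -0.01  0.02] w 0.0133
```

>>> {"op": "play_rows", "data": {"series": [{"delta_pos": [0,-0.1,-0.5],"turn": 0},{"delta_pos": [0,-0.1,-1.0],"turn": 0},{"delta_pos": [0,-0.1,-1.6],"turn": 0},{"delta_pos": [0,-0.1,-2.3],"turn": 0},{"delta_pos": [0,-0.1,-3.0],"turn": 0},{"delta_pos": [0,-0.2,-3.6],"turn": 0},{"delta_pos": [0,-0.4,-3.95],"turn": 0},{"delta_pos": [0,-0.4,-3.95],"turn": 0},{"delta_pos": [0,-0.4,-3.95],"turn": 0}]}}

```text
time_s: 21.95
ee_pos: [0.4789, 0.2135, 0.1945]
eef_rot: [[-0.996, -0.087, -0.0], [-0.087, 0.996, -0.0], [0.0, -0.0, -1.0]]
ft_force: [0.3, -0.2, -5.8]
grip_width: 0.0141
```

```bash
sed -i 's/z<.12)/z<.17)/' tilt.py; python3 tilt.py t23; python3 - <<'E'
from h import *
p,d,W,c=grab("side")
a=p[170:350,110:310]; b=cv2.imread("pics/t23.png"); 
cv2.imwrite("pics/c23.png",np.hstack([cv2.resize(cv2.cvtColor(a,cv2.COLOR_RGB2BGR),(400,360)),cv2.resize(b,(400,360))]))
# side view tilt of pitch: block top plane from wrist depth
W2=grab("wrist")[2]; 
m=(abs(W2[...,2]-.145)<.012)&(W2[...,0]<.476)&(W2[...,0]>.44)&(abs(W2[...,1]-.213)<.05)
q=W2[m]; s=np.linalg.lstsq(np.c_[q[:,:2],np.ones(len(q))],q[:,2],rcond=None)[0];print(m.sum(),np.degrees(np.arctan(s[:2])))
E
```

```text
block top: n 5469 tilt to slot deg 0.18 z at middle 0.1453 y range -0.055 0.056
heater top z 0.0774 slopes deg [ 0.   -0.03]
heater edges x min -0.1037 y [-0.0916  0.0936]
21.95 tcp [0.4789 0.2135 0.1945] F [ 0.3 -0.2 -5.8] M [-0.    0.01 -0.02] w 0.0141
7304 [5.4516397  0.25183459]
```

View pics/c23.png

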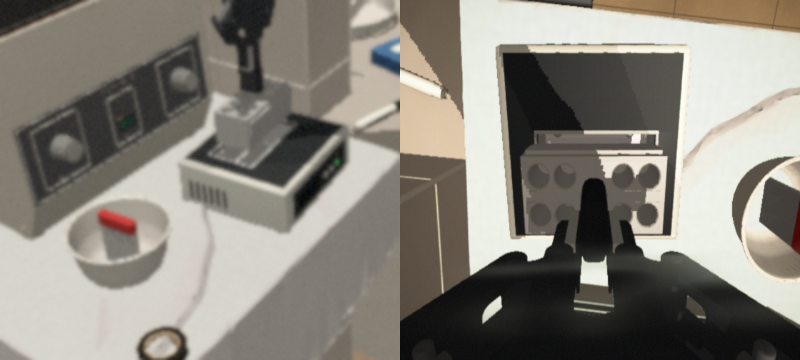

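Lifted clear, with the plate still in the bowl. The crude fit says 5° of fore-aft slope, possibly polluted by the tube holes and front face, so I'll check it robustly.

```bash
python3 - <<'E'
from h import *
p,d,W,c=grab("wrist")
a=np.radians(5.0); C=np.array([.4789,.2135]);ex=np.array([np.cos(a),np.sin(a)]);ey=np.array([-np.sin(a),np.cos(a)])
x=(W[...,:2]-C)@ex;y=(W[...,:2]-C)@ey;z=W[...,2]
m=(abs(y)<.054)&(x>-.04)&(x<.0)&(abs(z-.145)<.009)
A=np.c_[x[m],y[m],np.ones(m.sum())];zz=z[m];best=0;rng=np.random.default_rng(0)
for _ in range(500):
    i=rng.choice(len(zz),3,0)
    try:s=np.linalg.solve(A[i],zz[i])
    except Exception: continue
    k=abs(A@s-zz)<.001
    if k.sum()>best:best=k.sum();K=k
s=np.linalg.lstsq(A[K],zz[K],rcond=None)[0];print(len(zz),best,np.degrees(np.arctan(s[:2])),s[2])
for lo in np.arange(-.036,0,.004):
    k=(x>lo)&(x<lo+.004)&m; print(lo.round(3),k.sum(),np.percentile(z[k],[25,50,75,95]).round(4) if k.any() else "")
E
```

```text
8499 5369 [-0.32243951 -0.1226862 ] 0.14503494108378007
-0.036 0 
-0.032 1743 [0.1388 0.1395 0.1406 0.1455]
-0.028 1435 [0.1449 0.1453 0.1458 0.1464]
-0.024 1029 [0.1448 0.1452 0.1456 0.1463]
-0.02 649 [0.1446 0.1451 0.1456 0.1462]
-0.016 585 [0.1443 0.145  0.1455 0.146 ]
-0.012 714 [0.1429 0.1447 0.1453 0.146 ]
-0.008 1296 [0.1439 0.1448 0.1454 0.1461]
-0.004 1048 [0.1447 0.1451 0.1455 0.1463]
```

```bash
python3 -c "
from workcell import arm,get_obs
print(get_obs()['time_s'],arm.finish_job())"
```

```text
the job is handed in; nothing more can be done
22.15 None
```

The job is handed in at 22.15 s. The spacer plate is in the bowl, and the arm is still holding the tube block level above the well.

- **Plate:** I drew it straight up by the rail and let it down in the middle of the bowl. It was still standing upright there in the last side picture.
- **Rocking:** The block tipped 9.4° to the slot side, then 9.2° to the other side. I raised it a few millimetres with each swing.
- **Final hold:** The block is level within about 0.3° both ways. Its underside is about 2 cm above the rim, and the wrist force is just the block's weight. The fingers hold only about the top 8 mm of the grip.

**What went wrong:** My first swing carried too much lift and dragged the heater about 4.5 mm sideways. I took it back to within about 0.2 mm. A second try with the bar clamped tipped the whole heater by 0.3°, so I stopped and pushed with the fingers slightly open instead. Later, a leftover sideways load moved the heater about 1.6 mm, and I left it there. It stands flat.

A first fit showed 5° of fore-aft slope on the lifted block. A robust fit gave 0.3°, so I took the first as spoilt by points off the top face.

I did not go near the slide box, timer, syringe, pen or tape, but I made no final measurement of them.

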